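# Set the gap of a bench casting knife with a setting gauge

### The arm

A 7-joint arm with a two-finger parallel gripper is mounted at the origin on a cart in front of the work surface, level with it; the furniture and walls round the work are solid. World frame = base frame: x ahead of the robot, y to its left, z up, the work surface at z = 0. Lengths are in m, angles in rad, forces in N, time in s.
With the tool pointing down it reaches from about 0.4 to 0.875 m from the base axis. Payload 19.3 kg.
Tool frame: the origin (TCP) lies at the very end of the fingers, on their centre line; the grasp point (between the pads) lies 19 mm behind it; z points along the fingers, y is the direction in which the jaws open and shut (so a half turn about z gives the same grasp; the last joint's range is limited). The gripper opens to 85 mm and grips with 20 to 120 N. Pads are 22 mm wide; open, the fingers measure 114 mm over their backs; the gripper's body (76 mm by 85 mm) begins 54 mm behind the grasp point. The pads swing forward as they close: fully open they stand 13 mm farther back than shut.
Start: joints at [1.035, 0.521, -0.036, 1.599, 0.021, 1.021, -0.113], TCP at [0.281, -0.558, 0.231] pointing down, gripper open.
Joint ranges: [-2.91, 2.91], [-0.3, 2.13], [-1.5, 1.42], [0.17, 2.43], [-1.26, 4.41], [0.16, 1.93], [-2.52, 2.52]. Speed limits (rad/s): [1.89, 1.89, 2.39, 2.39, 3.01, 3.01, 3.01].

### API

Orientations are given as [roll, pitch, yaw] about the fixed x, y, z axes, in that order (R = Rz(yaw) Ry(pitch) Rx(roll)).
In Python, from workcell import telemetry, imaging, ticket gives the robot as it stands.
- The arm moves only by the tool carry_out, never from a script. Its argument "series" is a list of rows, each a list of 7 numbers: the shift along the tool's x, y, z in m, then the turn, a rotation vector about the tool's x, y, z in rad, then the closure in counts, from 0 (fully open) to 255 (shut). In form: [[tx, ty, tz, ax, ay, az, jaw], ...]. A call has 1 to 10 rows; each row is the pose to reach, as a shift and turn from the pose commanded when the call began, along the tool's axes at that moment; what a row does not reach only later rows make up. A row lasts 1/8 s, in which the tool goes at most 62.5 mm and 10.7 degrees, less where a joint would pass 70% of its speed; a pose out of reach is approached as far as the arm can. A call with a gripper value outside its range is refused whole. The fingers move at their own pace and stop on an object; "force" is the grip in N (left out, the last holds). Time passes only in rows, so rows that repeat a pose let the fingers close. It gives the time, the measured TCP pose, the force and the opening at its end, in the units of the state.
- telemetry.observe(): the state, without advancing time (a new reading comes with each control period).
- imaging.grab_frame(name): name is "scene" or "top"; returns (picture, depth): 420x560x3 uint8, blue, green, red; 420x560 float32, m along the optical axis (not along the pixel's ray), 0 where there is no reading.
- imaging.camera_info(name): a dict with "mtx" (3x3 intrinsics, pixels), "dist_coeffs" ([k1, k2, p1, p2, k3] as OpenCV has them; the pictures are not rectified), "extrinsics" (4x4, takes a point from camera to world coordinates). Camera axes: x right, y down, z forward; pixel columns grow to the right and rows downward; lengths in m; the calibration is good to about 2 mm. A picture is of the moment at which its call begins. camera_info takes no time and is no camera call.
- ticket.job_done(): hands the job in, once; it reports no verdict.
The state is a dict: "clock": time; "qpos": joint angles; "qd": joint speeds; "joint_efforts": joint torques, N m; "position": TCP position; "tool_rot": TCP orientation; "force": force on the tool from outside, world axes, zero at the start; "moment": the same for the moment, N m; "grip_width": finger opening in m.
Only numpy, scipy, OpenCV 4.12 (cv2) and the standard library are available. Lean on these libraries where they do the work, as an engineer would, in place of code of your own. Each camera call takes 0.05 s, during which the arm holds its last target.

### The job

Set the gap of the casting knife: slide the setting gauge flat along the bed, under the blade, until its tip is home against the end stop, then turn the knob until the blade just drags on the gauge, a light nip and never a hard clamp. Then draw the gauge straight back about 15 mm against that drag to prove it still slides, and leave it there, nipped under the blade, with nothing else on the bench disturbed.

Things in the scene. Friction and masses are not known exactly. Their poses are not given: they have to be found in the camera images.
- knife_bed: Aluminium bed plate of the casting knife, 12 mm thick, fixed to the bench. Origin on its underside (bench height) straight below the blade edge; x runs along the bed, away from the side where the gauge enters; z up. It spans x = -135 to +65 mm, y = -55 to +55 mm. A low steel end stop, 44 mm wide, stands on it with its face at x = +32 mm
- knife_frame: Grey portal fixed across the bed: two posts (inner faces at y = +-35 mm) and a cross-bar, 34 mm deep along x (feet 40 mm), its top 74 mm above the bed's top. Origin on the bed's top straight below the blade edge, axes as the bed's. It carries the knob and, between the posts, the steel blade. Its pose does not show the blade's height
- blade_line (a point): Point fixed on the bed's top below the middle of the blade's rounded lower edge (56 mm wide along y, 8 mm thick). At the start the edge is 6.0 to 10.5 mm above it, not known more closely. The blade is sprung: once it touches the gauge, each further mm of screw travel adds 8 N. The right nip is about 8 N (4 to 12 N); over 22 N marks the gauge
- knob_grip (a point): Centre of the round black ribbed knob (42 mm across, 26 mm high) on its vertical axis, 104 mm above the bed's top, 17 mm free below the knob; fixed to the frame, does not turn. Clockwise from above lowers the blade 5 mm per rad (steep thread). 2.1 rad in all, starting 0.1 to 1.0 rad from its upper stop. Friction 0.13 N m either way (stays put); blade force adds 0.005 N m per N
- gauge_handle (a point): The place to grip the loose setting gauge: centre of its upright grey handle, 13 mm wide (along y), 30 mm long (along x), 34 mm above the gauge's underside; the handle's top is 50 mm above the underside; below 8 mm a wider foot and the strip. x points along the strip to the tip, z up
- setting_gauge: Loose setting gauge: steel strip 4 mm thick, 26 mm wide, from x = -22 to +126 mm (last 6 mm thinned to 2.5 mm, flush below), upright handle over the origin, 110 g. Origin on the underside below the handle; x to the tip. Friction about 0.6 on bed and blade: it slides at a pull of some 1.2 times the blade force. Starts flat on the bench, left or right of the knife
- gauge_tip (a point): Middle of the gauge's tip, on its underside, 126 mm from the handle; home is when it is at the end stop, x = +32 mm on the bed
- timer: White kitchen-style timer, 70 x 62 x 18 mm, loose, not to be disturbed; origin at the centre of its underside
- petri_dish: Closed clear dish, 69 mm diameter, 16 mm high, loose, not to be disturbed; origin at the centre of its underside
- beaker_250: Empty clear beaker, 72 mm diameter, 94 mm high, loose, not to be disturbed; origin at the centre of its underside
Not all that is in view belongs to the job. Of the things that look like the setting_gauge, the larger one is meant.

How it is judged:
On the way, in this order (a step that is already met when the one before it is completed fails the run):
1. the gauge lies flat on the bed under the blade, its tip home at the end stop (within 5 mm) (x of gauge_tip in the frame of knife_bed between 0.027 and 0.0345 m and z of gauge_tip in the frame of knife_bed between 0.01 and 0.0145 m and horizontal distance between gauge_tip and knife_bed below 0.038 m), for 0.2 s.
2. with the gauge still home and let go, the blade is screwed down until it nips the gauge with 4 to 12 N (x of gauge_tip in the frame of knife_bed above 0.0245 m and contact force between knife_frame and setting_gauge between 4 and 12 N and contact force between the fingers and setting_gauge below 0.1 N), for 0.2 s.
3. the gauge is drawn back (moving, more than 4 mm from home) while nipped by the blade (x of gauge_tip in the frame of knife_bed between 0.006 and 0.028 m and linear speed of setting_gauge above 0.001 m/s and contact force between knife_frame and setting_gauge above 3 N), for 0.05 s.
At the end, for the whole second after the job is handed in: The gauge lies flat (within 0.05 rad) and still on the bed, drawn back 8 to 24 mm from the end stop with its tip still beyond the blade edge, let go, and the blade presses on it with 4 to 12 N (x of gauge_tip in the frame of knife_bed between 0.008 and 0.024 m and z of gauge_tip in the frame of knife_bed below 0.0145 m and angle between setting_gauge's own z axis and vertical below 0.05 rad and contact force between knife_frame and setting_gauge between 4 and 12 N and linear speed of setting_gauge below 0.01 m/s); the robot touches nothing.
It fails at once if the blade clamps the gauge, or the gauge is forced against blade or frame, with more than 22 N (contact force between knife_frame and setting_gauge above 22 N).
It fails at once if the timer is pushed more than 20 mm (distance of timer from where it was at the start of the episode above 0.02 m).
It fails at once if the dish is pushed more than 20 mm (distance of petri_dish from where it was at the start of the episode above 0.02 m).
It fails at once if the beaker is pushed more than 20 mm (distance of beaker_250 from where it was at the start of the episode above 0.02 m).
It also fails if it takes over 72 s, if anything falls off the work surface, if the arm or the gripper's body presses on something with over 40 N, if the wrist force passes 120 N, or if a joint passes its speed limit or range.

## Working session

There is one attempt and no reset: what is moved stays moved. The work goes in short steps, Python scripts to look and compute and a tool call to move; the robot and the scene stay as the last step left them, time stands still between calls to the robot, and variables do not carry over. Pictures are saved under pics/ and viewed, and the job is handed in when it is done.

Besides the shell and the picture viewer there is one more tool, called after ">>>" in YAML: its name, and indented under it one key for each argument. carry_out: Moves the arm, as the interface text tells. Its arguments: {"type":"object","properties":{"series":{"type":"array"},"force":{"type":"number"}},"required":["series"]}

```bash
ls; mkdir -p pics
python3 - <<'E'
from workcell import telemetry, imaging, ticket
import cv2, numpy as np
s=telemetry.observe(); print({k:np.round(v,4).tolist() for k,v in s.items()})
for n in ("scene","top"):
    im,d=imaging.grab_frame(n); cv2.imwrite(f"pics/{n}0.png",im); np.savez(f"pics/{n}0.npz",im=im,d=d)
    c=imaging.camera_info(n); print(n,np.round(c["mtx"],1).tolist(),np.round(c["dist_coeffs"],4).tolist(),np.round(c["extrinsics"],4).tolist())
E
```

```text
pics
{'clock': 0.0, 'qpos': [1.0348, 0.522, -0.0364, 1.6, 0.0212, 1.0211, -0.1128], 'qd': [-0.0007, 0.0002, 0.001, 0.0009, -0.0007, -0.0008, 0.0004], 'joint_efforts': [0.0002, -92.7106, 1.9801, -36.9926, 0.0179, 0.0084, 0.0], 'position': [0.2805, -0.5581, 0.2307], 'tool_rot': [-3.1405, 0.0001, 0.4658], 'force': [-0.0115, 0.4323, -0.5323], 'moment': [0.0235, -0.0259, -0.0017], 'grip_width': 0.0852}
scene [[422.3, 0.0, 274.9], [0.0, 422.3, 210.8], [0.0, 0.0, 1.0]] [-0.1245, 0.0, 0.0, 0.0, 0.0] [[-0.8093, -0.4194, 0.4112, 0.155], [-0.5872, 0.5599, -0.5845, 0.566], [0.0149, -0.7145, -0.6994, 0.8212], [0.0, 0.0, 0.0, 1.0]]
top [[444.6, 0.0, 276.4], [0.0, 444.6, 215.3], [0.0, 0.0, 1.0]] [0.0044, 0.0, 0.0, 0.0, 0.0] [[-0.0065, -0.9811, 0.1933, 0.3257], [-1.0, 0.006, -0.0033, -0.0072], [0.0021, -0.1933, -0.9811, 1.2414], [0.0, 0.0, 0.0, 1.0]]
```

View pics/scene0.png

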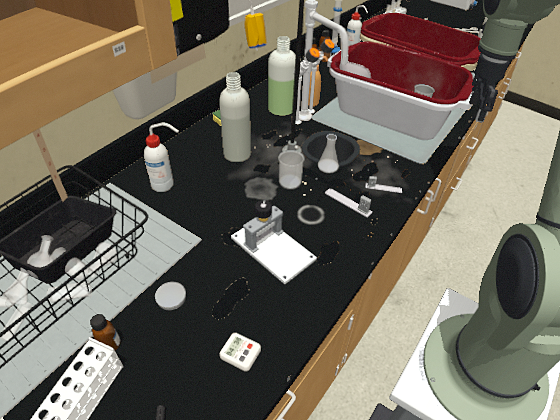

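View pics/top0.png

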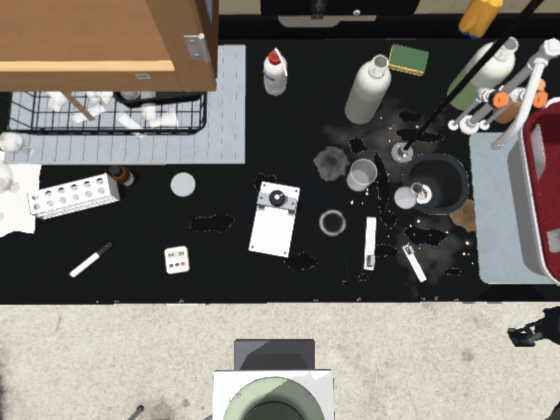

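```bash
cat > h.py <<'E'
import cv2, numpy as np
from workcell import imaging
def cam(n):
    c=imaging.camera_info(n); return np.array(c["mtx"]),np.array(c["dist_coeffs"]),np.array(c["extrinsics"])
def pts(n,d):
    K,D,T=cam(n); h,w=d.shape
    u,v=np.meshgrid(np.arange(w),np.arange(h))
    p=cv2.undistortPoints(np.stack([u,v],-1).reshape(-1,1,2).astype(np.float64),K,D).reshape(h,w,2)
    P=np.dstack([p*d[...,None],d[...,None]])
    return P@T[:3,:3].T+T[:3,3]
def ray(n,uv,z):
    K,D,T=cam(n); uv=np.asarray(uv,float).reshape(-1,1,2)
    p=cv2.undistortPoints(uv,K,D).reshape(-1,2)
    r=np.c_[p,np.ones(len(p))]@T[:3,:3].T; o=T[:3,3]
    return o+r*((z-o[2])/r[:,2])[:,None]
def proj(n,P):
    K,D,T=cam(n); Ti=np.linalg.inv(T)
    return cv2.projectPoints(np.asarray(P,float).reshape(-1,1,3),cv2.Rodrigues(Ti[:3,:3])[0],Ti[:3,3],K,D)[0].reshape(-1,2)
E
python3 - <<'E'
import cv2,numpy as np
t=cv2.imread('pics/top0.png'); s=cv2.imread('pics/scene0.png')
a=cv2.resize(t[170:290,240:440],None,fx=4,fy=4,interpolation=cv2.INTER_CUBIC); cv2.imwrite('pics/top0z.png',a)
a=cv2.resize(s[140:290,220:420],None,fx=4,fy=4,interpolation=cv2.INTER_CUBIC); cv2.imwrite('pics/scene0z.png',a)
E
```

```text
(no output)
```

View pics/top0z.png

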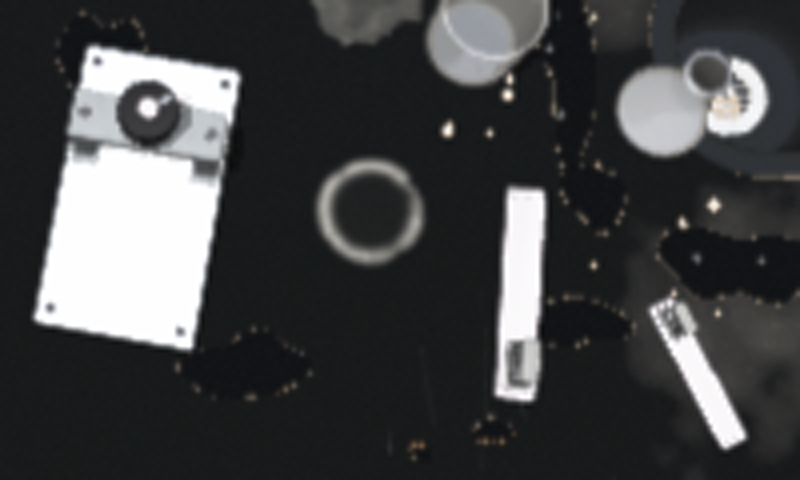

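View pics/scene0z.png

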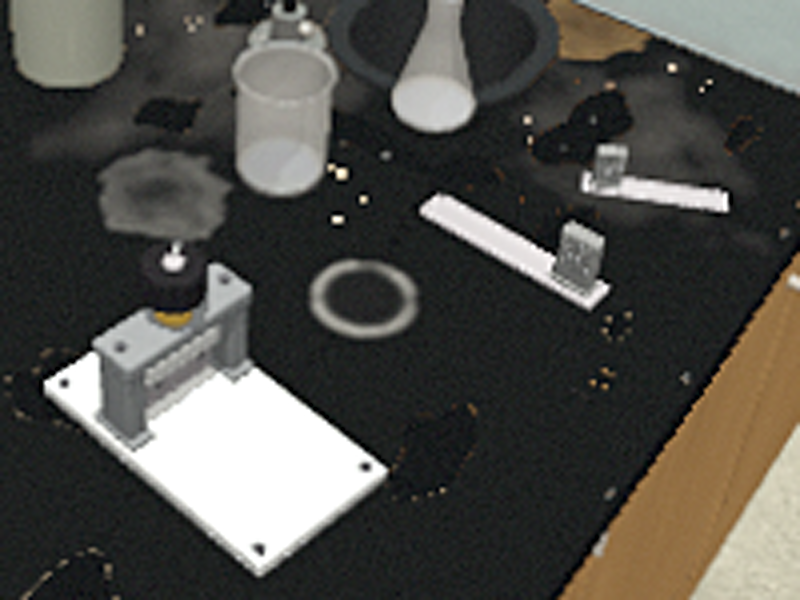

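The larger gauge lies right of the knife, with its handle at (370,263) on the robot side and its tip at (371,218). The bed runs from the entry side at (270,255) to the knob at (277,197).

Run:
```python
import cv2,numpy as np
from h import *
for n,boxes in (("top",{"bed":(245,175,305,262),"gauge":(358,210,385,275)}),("scene",{"bed":(228,190,322,290),"gauge":(320,183,376,222)})):
    z=np.load(f'pics/{n}0.npz'); im,d=z['im'],z['d']; P=pts(n,d)
    g=cv2.cvtColor(im,cv2.COLOR_BGR2GRAY)
    for k,(x0,y0,x1,y1) in boxes.items():
        m=np.zeros_like(g); m[y0:y1,x0:x1]=(g[y0:y1,x0:x1]>185)*255
        c=max(cv2.findContours(m,cv2.RETR_EXTERNAL,cv2.CHAIN_APPROX_NONE)[0],key=cv2.contourArea)
        zz=0.012 if k=="bed" else 0.004
        W=ray(n,c.reshape(-1,2),zz)[:,:2]
        r=cv2.minAreaRect((W*1000).astype(np.float32)); print(n,k,r,np.round(cv2.boxPoints(r)).tolist())
        Q=P[m>0]; print(' z med',np.median(Q[:,2]))
    # knob / handle / others from depth
    print('bench z',np.median(P[225:235,330:340,2]) if n=='top' else '')
    for lo,hi,nm,(X0,X1,Y0,Y1) in ((.108,.135,'knobtop',(.3,.7,-.2,.1)),(.035,.07,'handle',(.3,.45,-.30,-.15)),(.075,.092,'xbar',(.3,.7,-.2,.1))):
        q=(P[...,2]>lo)&(P[...,2]<hi)&(P[...,0]>X0)&(P[...,0]<X1)&(P[...,1]>Y0)&(P[...,1]<Y1)&(d>0)
        A=P[q]; 
        if len(A): print(n,nm,len(A),A.min(0).round(3),A.max(0).round(3),A.mean(0).round(3))
```

```text
top bed ((525.3577880859375, 1.2490005493164062), (109.23152160644531, 130.93643188476562), 79.45834350585938) [[451.0, -40.0], [580.0, -64.0], [600.0, 43.0], [471.0, 67.0]]
 z med 0.011097066128296862
top gauge ((488.53607177734375, -273.2286682128906), (27.066848754882812, 145.68475341796875), 84.17185974121094) [[415.0, -279.0], [560.0, -294.0], [562.0, -267.0], [417.0, -252.0]]
 z med 0.0030558702176304298
bench z -0.0013674708217200626
top knobtop 212 [ 0.573 -0.031  0.109] [0.613 0.008 0.134] [ 0.591 -0.012  0.126]
top handle 57 [ 0.424 -0.274  0.035] [ 0.448 -0.26   0.053] [ 0.435 -0.266  0.047]
top xbar 342 [ 0.568 -0.064  0.075] [0.618 0.041 0.092] [ 0.591 -0.012  0.084]
scene bed ((560.1602172851562, -1.8975372314453125), (114.47880554199219, 202.9674072265625), 79.21077728271484) [[450.0, -39.0], [649.0, -77.0], [671.0, 35.0], [471.0, 73.0]]
 z med 0.012639201190816629
scene gauge ((491.8488464355469, -271.68951416015625), (27.735841751098633, 146.9696044921875), 84.4691162109375) [[417.0, -278.0], [564.0, -293.0], [566.0, -265.0], [420.0, -251.0]]
 z med 0.004854551379079641
bench z 
scene knobtop 267 [ 0.576 -0.03   0.108] [0.615 0.011 0.134] [ 0.593 -0.005  0.125]
scene handle 67 [ 0.425 -0.274  0.035] [ 0.45  -0.259  0.053] [ 0.436 -0.263  0.046]
scene xbar 420 [ 0.571 -0.063  0.075] [0.622 0.044 0.092] [ 0.593 -0.001  0.085]
```

```bash
cat >> h.py <<'E'
from scipy.spatial.transform import Rotation as R
def delta(xyz,yaw):
    from workcell import telemetry
    s=telemetry.observe()
    A=R.from_euler('xyz',s['tool_rot']); B=R.from_euler('xyz',[np.pi,0,yaw])
    t=A.inv().apply(np.array(xyz)-s['position']); r=(A.inv()*B).as_rotvec()
    print('delta',t.round(4),r.round(4)); print('q',np.round(s['qpos'],3))
O=np.array([.594,-.011]); BY=-.186
def bed(x,y=0.):
    c,s=np.cos(BY),np.sin(BY); return O+[c*x-s*y,s*x+c*y]
E
python3 -c "
from h import *
delta([.438,-.267,.12],-.101)"
```

```text
delta [ 0.2715 -0.1893  0.111 ] [-1.000e-03  4.000e-04  5.667e-01]
q [ 1.035  0.522 -0.036  1.6    0.021  1.021 -0.113]
```

>>> carry_out:
  series:
    - [0.045,-0.0315,0,-0.0002,0.0001,0.095,150]
    - [0.09,-0.063,0,-0.0003,0.0001,0.19,150]
    - [0.136,-0.095,0.02,-0.0005,0.0002,0.28,150]
    - [0.181,-0.126,0.04,-0.0007,0.0003,0.38,150]
    - [0.226,-0.158,0.07,-0.0009,0.0004,0.47,150]
    - [0.2715,-0.1893,0.1,-0.001,0.0004,0.567,150]
    - [0.2715,-0.1893,0.111,-0.001,0.0004,0.567,150]
    - [0.2715,-0.1893,0.111,-0.001,0.0004,0.567,150]
  force: 30

```text
clock: 1.1
position: [0.4376, -0.2675, 0.1197]
tool_rot: [3.141, 0.001, -0.1]
force: [0.2, 0.3, 0.2]
grip_width: 0.0355
```

Run:
```python
from h import *
from workcell import telemetry
s=telemetry.observe(); print(s['clock'],np.round(s['position'],4),np.round(s['tool_rot'],4),s['grip_width'],np.round(s['force'],2),np.round(s['moment'],3))
delta([.438,-.267,.07],-.101)
im,d=imaging.grab_frame('top'); cv2.imwrite('pics/top1.png',cv2.resize(im[180:300,300:460],None,fx=4,fy=4))
im,d=imaging.grab_frame('scene'); cv2.imwrite('pics/scene1.png',cv2.resize(im[120:270,280:480],None,fx=4,fy=4))
```

```text
1.1 [ 0.4376 -0.2675  0.1197] [ 3.1409e+00  1.1000e-03 -1.0020e-01] 0.035516286265651564 [0.22 0.29 0.22] [-0.07   0.008  0.045]
delta [ 0.0004 -0.0006  0.0497] [0.0006 0.0011 0.0008]
q [ 0.414  0.506  0.024  1.991 -0.018  0.645 -1.221]
```

View pics.

View pics/top1.png

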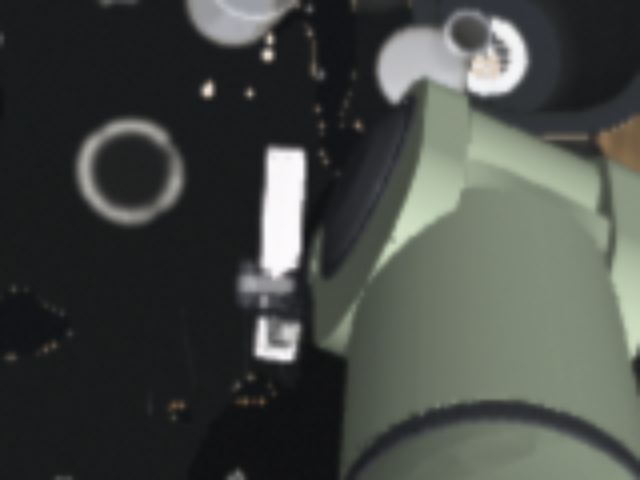

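View pics/scene1.png

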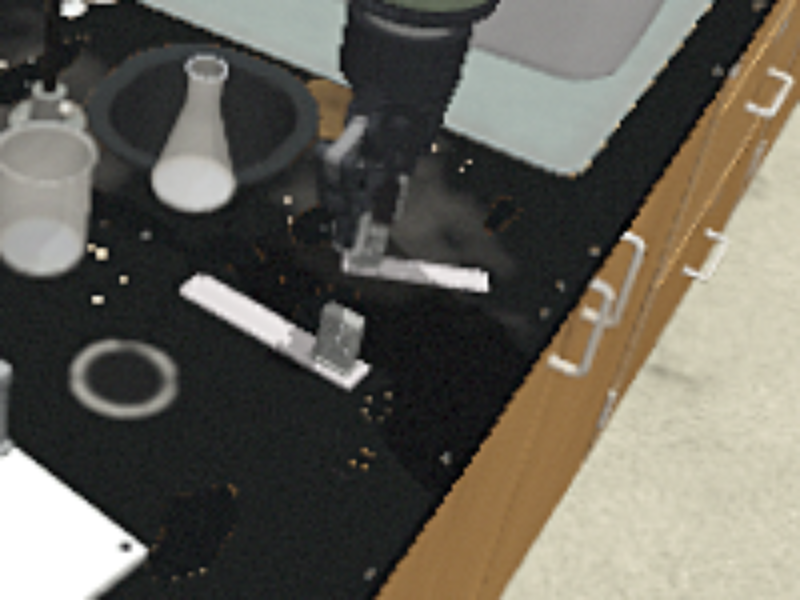

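Run:
```python
from h import *
for n,o in (('top',(300,180)),('scene',(280,120))):
    print(n,((proj(n,[[.4376,-.2675,.12],[.438,-.267,.05]])-o)*4).round())
z=np.load('pics/scene0.npz')
im,d=imaging.grab_frame('scene');P=pts('scene',d)
q=(P[...,2]>.1)&(P[...,2]<.13)&(P[...,0]>.35)&(P[...,0]<.55)&(P[...,1]<-.2)&(P[...,1]>-.35)
print(P[q].min(0),P[q].max(0),q.sum())
```

```text
top [[313. 308.]
 [289. 318.]]
scene [[363. 234.]
 [345. 313.]]
[ 0.42677816 -0.28790838  0.12100069] [ 0.44866349 -0.23844222  0.12933851] 25
```

>>> carry_out:
  series:
    - [0.0004,-0.0006,0.04,0.0006,0.0011,0.0008,150]
    - [0.0004,-0.0006,0.08,0.0006,0.0011,0.0008,150]
    - [0.0004,-0.0006,0.103,0.0006,0.0011,0.0008,150]
    - [0.0004,-0.0006,0.103,0.0006,0.0011,0.0008,150]
    - [0.0004,-0.0006,0.103,0.0006,0.0011,0.0008,255]
    - [0.0004,-0.0006,0.103,0.0006,0.0011,0.0008,255]
    - [0.0004,-0.0006,0.103,0.0006,0.0011,0.0008,255]
    - [0.0004,-0.0006,0.103,0.0006,0.0011,0.0008,255]
    - [0.0004,-0.0006,0.103,0.0006,0.0011,0.0008,255]
  force: 40

```text
clock: 2.38
position: [0.4393, -0.2676, 0.0186]
tool_rot: [3.14, -0.004, -0.102]
force: [-2.3, -2.1, 10.5]
grip_width: 0.0124
```

```bash
cat > st.py <<'E'
from h import *
from workcell import telemetry
s=telemetry.observe(); print(round(s['clock'],2),np.round(s['position'],4),np.round(s['tool_rot'],4),'w',round(s['grip_width'],4),'F',np.round(s['force'],2),'M',np.round(s['moment'],3),'q7',round(s['qpos'][6],3),'tau7',round(s['joint_efforts'][6],3))
E
python3 st.py; python3 -c "
from h import *
print(bed(-160),bed(-.160),bed(-.094))
delta([*bed(-.175),.06],BY)"
```

```text
2.38 [ 0.4393 -0.2676  0.0186] [ 3.1404 -0.0035 -0.1025] w 0.0124 F [-2.26 -2.08 10.48] M [-0.255  0.454 -0.015] q7 -1.224 tau7 0.014
[-156.64629003   29.57770042] [0.43675971 0.0185887 ] [0.50162133 0.00638336]
delta [-0.0466 -0.2856 -0.0419] [ 0.0011 -0.0036  0.0835]
q [ 0.423  0.688  0.012  2.029 -0.019  0.421 -1.224]
```

>>> carry_out:
  series:
    - [0,0,-0.015,0.001,-0.0036,0,255]
    - [-0.02,-0.01,-0.042,0.0011,-0.0036,0.03,255]
    - [-0.0466,-0.05,-0.042,0.0011,-0.0036,0.06,255]
    - [-0.0466,-0.1,-0.042,0.0011,-0.0036,0.0835,255]
    - [-0.0466,-0.15,-0.042,0.0011,-0.0036,0.0835,255]
    - [-0.0466,-0.2,-0.042,0.0011,-0.0036,0.0835,255]
    - [-0.0466,-0.25,-0.042,0.0011,-0.0036,0.0835,255]
    - [-0.0466,-0.2856,-0.042,0.0011,-0.0036,0.0835,255]
    - [-0.0466,-0.2856,-0.042,0.0011,-0.0036,0.0835,255]

```text
clock: 3.5
position: [0.4221, 0.0248, 0.0601]
tool_rot: [-3.139, 0.001, -0.181]
force: [0.0, -0.9, -0.5]
grip_width: 0.0122
```

```bash
python3 st.py
python3 - <<'E'
from h import *
delta([*bed(-.165),.032],BY)
for n,(x,y,w,h) in (('top',(220,160,200,140)),('scene',(200,170,200,150))):
    im,d=imaging.grab_frame(n); np.savez(f'pics/{n}2.npz',im=im,d=d); cv2.imwrite(f'pics/{n}2.png',cv2.resize(im[y:y+h,x:x+w],None,fx=4,fy=4))
E
```

```text
3.5 [0.4221 0.0248 0.0601] [-3.1392e+00  8.0000e-04 -1.8080e-01] w 0.0122 F [ 0.03 -0.85 -0.5 ] M [0.012 0.064 0.016] q7 -1.813 tau7 -1.067
delta [0.0106 0.0035 0.0281] [-0.0024  0.0008  0.0052]
q [-0.271  0.527  0.094  2.247 -0.138  0.372 -1.813]
```

View pics/top2.png

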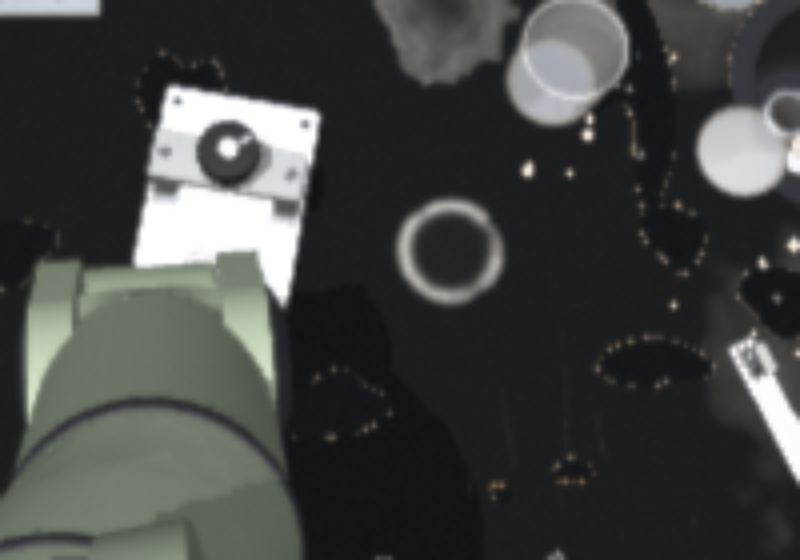

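View pics/scene2.png

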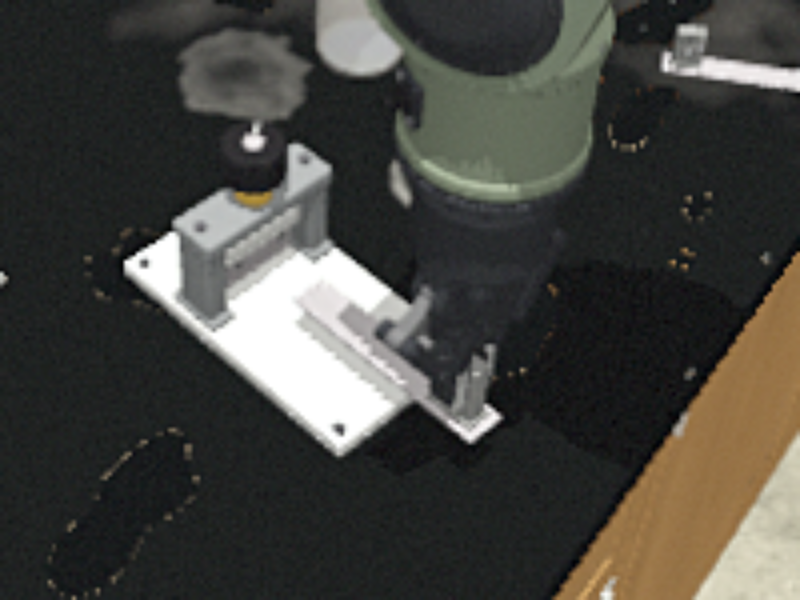

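Run:
```python
from h import *
z=np.load('pics/scene2.npz'); P=pts('scene',z['d']); 
c,s=np.cos(BY),np.sin(BY)
X=(P[...,0]-O[0])*c+(P[...,1]-O[1])*s; Y=-(P[...,0]-O[0])*s+(P[...,1]-O[1])*c; Z=P[...,2]
q=(Z>.03)&(Z<.06)&(abs(Y)<.02)&(X>-.22)&(X<-.022)
for a in np.arange(-.21,-.02,.01):
    k=q&(X>=a)&(X<a+.01)
    if k.sum()>2: print(round(a,3),k.sum(),Z[k].mean().round(4),np.median(Z[k]).round(4),Y[k].min().round(4),Y[k].max().round(4),X[k].max().round(4))
q=(Z<.02)&(Z>0)&(abs(Y)<.05)&(X>-.13)&(X<-.03); print('bed',np.median(Z[q]))
```

```text
-0.2 38 0.0462 0.046 -0.0074 0.0167 -0.19
-0.19 40 0.0504 0.0497 -0.0081 0.0175 -0.18
-0.18 18 0.0466 0.0464 0.0102 0.0181 -0.17
-0.17 12 0.0462 0.0459 0.0108 0.0161 -0.1608
-0.16 15 0.045 0.0455 0.006 0.017 -0.1512
-0.15 27 0.045 0.0452 0.0016 0.0166 -0.14
-0.14 24 0.0458 0.0456 0.0019 0.0171 -0.1301
-0.13 23 0.0454 0.0451 0.0023 0.0173 -0.1202
-0.12 21 0.0456 0.0454 0.0022 0.0179 -0.1104
-0.11 26 0.0444 0.0447 -0.0003 0.0171 -0.1001
-0.1 38 0.0454 0.0456 -0.0093 0.0168 -0.0901
-0.09 37 0.0455 0.0455 -0.0086 0.0169 -0.0801
-0.08 37 0.0454 0.0453 -0.0091 0.017 -0.0701
-0.07 32 0.0456 0.0454 -0.0077 0.0172 -0.0606
-0.06 31 0.0447 0.0446 -0.0099 0.016 -0.0511
-0.05 7 0.0425 0.0432 -0.0053 0.0145 -0.0465
bed 0.01263045742679253
```

>>> carry_out:
  series:
    - [0.005,0.0035,0.01,-0.0024,0.0008,0.0052,255]
    - [0.0106,0.0035,0.022,-0.0024,0.0008,0.0052,255]
    - [0.0106,0.0035,0.0265,-0.0024,0.0008,0.0052,255]
    - [0.0106,0.0035,0.028,-0.0024,0.0008,0.0052,255]
    - [0.0106,0.0035,0.0285,-0.0024,0.0008,0.0052,255]
    - [0.0106,0.0035,0.0285,-0.0024,0.0008,0.0052,255]

```text
clock: 4.35
position: [0.431, 0.0164, 0.0308]
tool_rot: [3.14, 0.001, -0.191]
force: [-0.7, -1.5, 0.9]
grip_width: 0.0123
```

```bash
python3 st.py; python3 -c "
from h import *
delta([*bed(-.130),.0316],BY)
delta([*bed(-.096),.0316],BY)"
```

```text
4.35 [0.431  0.0164 0.0308] [ 3.1399e+00  1.1000e-03 -1.9120e-01] w 0.0123 F [-0.72 -1.49  0.85] M [-0.272 -0.059 -0.167] q7 -1.797 tau7 0.134
delta [ 0.0352 -0.0034 -0.0009] [ 0.0017  0.0011 -0.0052]
q [-0.239  0.601  0.08   2.234 -0.144  0.313 -1.797]
delta [ 0.0692 -0.0036 -0.0009] [ 0.0017  0.0011 -0.0052]
q [-0.239  0.601  0.08   2.234 -0.144  0.313 -1.797]
```

>>> carry_out:
  series:
    - [0,0,0,0,0,0,255]
    - [0,0,0,0,0,0,255]
    - [0,0,0,0,0,0,255]

```text
clock: 4.72
position: [0.4311, 0.0166, 0.0307]
tool_rot: [3.14, 0.001, -0.191]
force: [-2.0, -1.9, 3.0]
grip_width: 0.0126
```

```bash
python3 st.py; python3 -c "
from h import *
delta([*bed(-.130),.0316],BY)
delta([*bed(-.096),.0316],BY)"
```

```text
4.72 [0.4311 0.0166 0.0307] [ 3.1401e+00  1.1000e-03 -1.9080e-01] w 0.0126 F [-2.   -1.87  3.01] M [-0.346  0.012 -0.111] q7 -1.797 tau7 0.127
delta [ 0.0351 -0.0031 -0.001 ] [ 0.0015  0.0011 -0.0048]
q [-0.239  0.601  0.08   2.233 -0.144  0.313 -1.797]
delta [ 0.0691 -0.0033 -0.001 ] [ 0.0015  0.0011 -0.0048]
q [-0.239  0.601  0.08   2.233 -0.144  0.313 -1.797]
```

>>> carry_out:
  series:
    - [0.01,-0.001,-0.0006,0.0015,0.0011,-0.002,255]
    - [0.02,-0.002,-0.0006,0.0015,0.0011,-0.0048,255]
    - [0.03,-0.003,-0.0006,0.0015,0.0011,-0.0048,255]
    - [0.04,-0.0033,-0.0006,0.0015,0.0011,-0.0048,255]
    - [0.05,-0.0033,-0.0006,0.0015,0.0011,-0.0048,255]
    - [0.058,-0.0033,-0.0006,0.0015,0.0011,-0.0048,255]
    - [0.063,-0.0033,-0.0006,0.0015,0.0011,-0.0048,255]
    - [0.063,-0.0033,-0.0006,0.0015,0.0011,-0.0048,255]
    - [0.063,-0.0033,-0.0006,0.0015,0.0011,-0.0048,255]

```text
clock: 5.85
position: [0.4934, 0.008, 0.0311]
tool_rot: [3.142, 0.0, -0.186]
force: [0.9, 0.8, -0.6]
grip_width: 0.0124
```

```bash
python3 st.py
python3 - <<'E'
from h import *
delta([*bed(-.095),.0312],BY)
for n,(x,y,w,h) in (('top',(220,160,200,140)),('scene',(200,170,200,150))):
    im,d=imaging.grab_frame(n); np.savez(f'pics/{n}3.npz',im=im,d=d); cv2.imwrite(f'pics/{n}3.png',cv2.resize(im[y:y+h,x:x+w],None,fx=4,fy=4))
E
```

```text
5.85 [0.4934 0.008  0.0311] [ 3.1415e+00  3.0000e-04 -1.8590e-01] w 0.0124 F [ 0.85  0.78 -0.62] M [-0.006  0.049 -0.004] q7 -1.769 tau7 0.01
delta [ 0.0074  0.     -0.0001] [0.     0.0003 0.0001]
q [-0.201  0.65   0.087  2.08  -0.131  0.416 -1.769]
```

View pics/scene3.png

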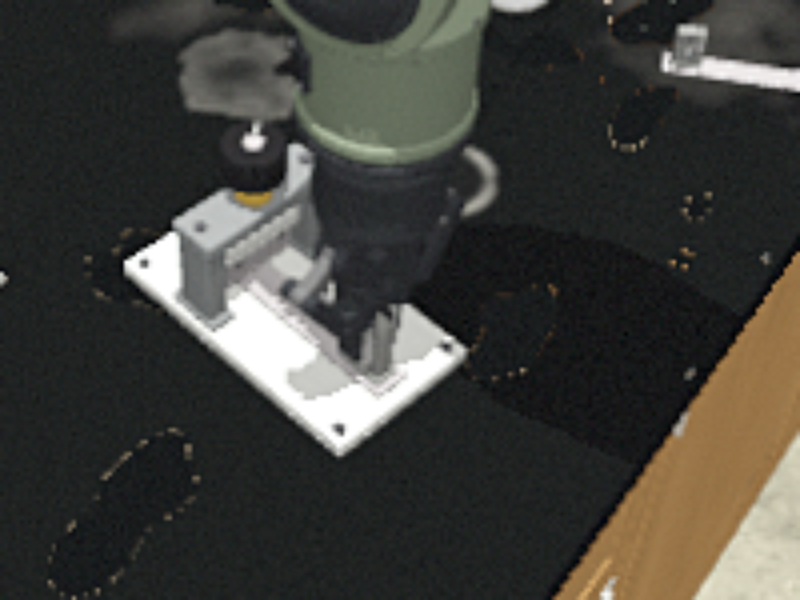

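View pics/top3.png

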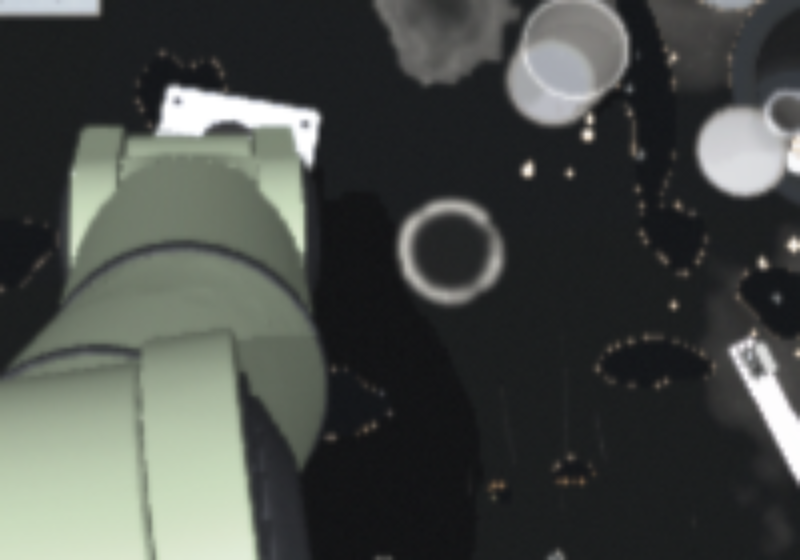

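>>> carry_out:
  series:
    - [0.002,0,0,0,0,0,255]
    - [0.0035,0,0,0,0,0,255]
    - [0.0045,0,0,0,0,0,255]
    - [0.0055,0,0,0,0,0,255]
    - [0.0055,0,0,0,0,0,255]
    - [0.0055,0,0,0,0,0,255]

```text
clock: 6.7
position: [0.499, 0.0069, 0.0311]
tool_rot: [3.142, -0.0, -0.186]
force: [0.2, 0.7, -1.5]
grip_width: 0.0124
```

```bash
python3 st.py
```

```text
6.7 [0.499  0.0069 0.0311] [ 3.1416 -0.     -0.186 ] w 0.0124 F [ 0.19  0.74 -1.47] M [ 0.007  0.021 -0.001] q7 -1.767 tau7 0.002
```

>>> carry_out:
  series:
    - [0.0007,0,0,0,0,0,255]
    - [0.0014,0,0,0,0,0,255]
    - [0.002,0,0,0,0,0,255]
    - [0.0025,0,0,0,0,0,255]
    - [0.0025,0,0,0,0,0,255]

```text
clock: 7.32
position: [0.5015, 0.0064, 0.0311]
tool_rot: [3.142, 0.0, -0.186]
force: [0.8, -0.7, -0.8]
grip_width: 0.0124
```

```bash
python3 st.py
```

```text
7.33 [0.5015 0.0064 0.0311] [ 3.1416  0.     -0.186 ] w 0.0124 F [ 0.85 -0.72 -0.81] M [-0.038 -0.017  0.038] q7 -1.766 tau7 0.004
```

>>> carry_out:
  series:
    - [0.0005,0,0,0,0,0,255]
    - [0.001,0,0,0,0,0,255]
    - [0.0015,0,0,0,0,0,255]
    - [0.0015,0,0,0,0,0,255]

```text
clock: 7.82
position: [0.503, 0.0062, 0.0311]
tool_rot: [3.142, 0.0, -0.186]
force: [0.6, -0.4, -0.5]
grip_width: 0.0126
```

```bash
python3 st.py
```

```text
7.83 [0.503  0.0062 0.0311] [ 3.1416  0.     -0.1859] w 0.0126 F [ 0.62 -0.37 -0.5 ] M [-0.004  0.044  0.01 ] q7 -1.765 tau7 0.004
```

>>> carry_out:
  series:
    - [0.0005,0,0,0,0,0,255]
    - [0.001,0,0,0,0,0,255]
    - [0.0015,0,0,0,0,0,255]
    - [0.0015,0,0,0,0,0,255]

```text
clock: 8.32
position: [0.5031, 0.006, 0.031]
tool_rot: [3.141, 0.003, -0.186]
force: [-9.2, 3.2, 3.9]
grip_width: 0.0121
```

```bash
python3 st.py
```

```text
8.32 [0.5031 0.006  0.031 ] [ 3.1412e+00  2.6000e-03 -1.8570e-01] w 0.0121 F [-9.23  3.16  3.88] M [ 4.000e-01  1.446e+00 -1.000e-03] q7 -1.765 tau7 -0.015
```

>>> carry_out:
  series:
    - [-0.0015,0,0,0,0,0,255]
    - [-0.0015,0,0,0,0,0,255]
    - [-0.0015,0,0,0,0,0,150]
    - [-0.0015,0,0,0,0,0,150]
    - [-0.0015,0,0,0,0,0,150]
    - [-0.0015,0,0,0,0,0,150]

```text
clock: 9.07
position: [0.503, 0.0062, 0.0312]
tool_rot: [3.142, -0.0, -0.186]
force: [0.1, -0.1, 0.7]
grip_width: 0.0349
```

```bash
python3 st.py
```

```text
9.07 [0.503  0.0062 0.0312] [ 3.1416e+00 -1.0000e-04 -1.8600e-01] w 0.0349 F [ 0.06 -0.08  0.67] M [0.026 0.013 0.012] q7 -1.765 tau7 0.0
```

>>> carry_out:
  series:
    - [0,0,-0.03,0,0,0,150]
    - [0,0,-0.08,0,0,0,150]
    - [0,0,-0.13,0,0,0,100]
    - [0,0,-0.15,0,0,0,0]
    - [0,0,-0.15,0,0,0,0]

```text
clock: 9.7
position: [0.5037, 0.0063, 0.1825]
tool_rot: [-3.141, -0.003, -0.186]
force: [-0.2, 0.2, 0.5]
grip_width: 0.0848
```

```bash
python3 st.py
python3 - <<'E'
from h import *
print(ray('top',[277,198.2],.129))
for n,(x0,y0,x1,y1) in (('top',(266,188,290,210)),('scene',(253,198,276,218))):
    z=np.load(f'pics/{n}0.npz'); P=pts(n,z['d']); g=cv2.cvtColor(z['im'],cv2.COLOR_BGR2GRAY)
    w=P[y0:y1,x0:x1]; q=(w[...,2]>.12)&(w[...,2]<.135)
    A=w[q][:,:2].astype(np.float32)*1000; print(n,len(A),cv2.minEnclosingCircle(A),A.mean(0))
im,d=imaging.grab_frame('scene'); np.savez('pics/scene4.npz',im=im,d=d); cv2.imwrite('pics/scene4.png',cv2.resize(im[170:320,200:400],None,fx=4,fy=4))
im,d=imaging.grab_frame('top'); cv2.imwrite('pics/top4.png',cv2.resize(im[160:300,220:420],None,fx=4,fy=4))
E
```

```text
9.7 [0.5037 0.0063 0.1825] [-3.1406e+00 -2.6000e-03 -1.8590e-01] w 0.0848 F [-0.19  0.17  0.49] M [0.022 0.001 0.002] q7 -1.803 tau7 -0.11
[[ 0.58963443 -0.01266969  0.129     ]]
top 194 ((593.5673828125, -11.207185745239258), 21.15380096435547) [592.5951   -11.672287]
scene 208 ((596.0042724609375, -9.71819019317627), 21.03443145751953) [594.1224     -6.7212043]
```

View pics/scene4.png

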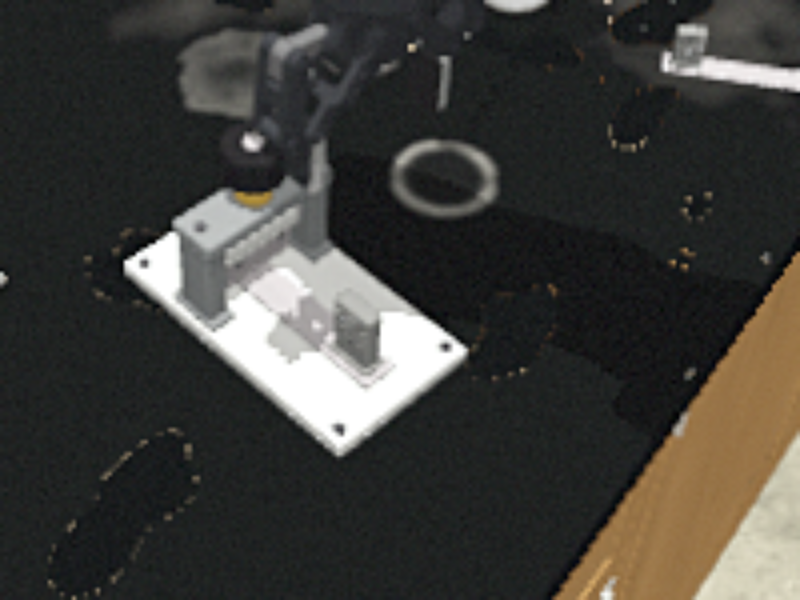

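```bash
python3 -c "
from h import *
delta([.594,-.011,.16],1.3)"
```

```text
delta [0.0929 0.0001 0.0206] [-3.0000e-04  5.0000e-04 -1.4858e+00]
q [-0.248  0.401  0.153  1.975 -0.085  0.772 -1.803]
```

>>> carry_out:
  series:
    - [0.012,0,0,0,0,-0.18,0]
    - [0.024,0,0,0,0,-0.36,0]
    - [0.036,0,0,0,0,-0.54,0]
    - [0.048,0,0,0,0,-0.72,0]
    - [0.06,0,0,0,0,-0.9,0]
    - [0.072,0,0,0,0,-1.08,0]
    - [0.084,0,0,0,0,-1.26,0]
    - [0.092,0,0.01,0,0,-1.43,0]
    - [0.0925,0,0.0206,0,0,-1.486,0]
    - [0.0925,0,0.0206,0,0,-1.486,0]

```text
clock: 11.05
position: [0.5929, -0.011, 0.1586]
tool_rot: [-3.138, 0.001, 1.299]
force: [-0.2, -0.0, 0.1]
grip_width: 0.0855
```

>>> carry_out:
  series:
    - [0,0,0,0,0,0,0]
    - [0,0,0,0,0,0,0]

```text
clock: 11.3
position: [0.5939, -0.0108, 0.1608]
tool_rot: [3.141, -0.0, 1.299]
force: [-0.0, 0.5, -0.1]
grip_width: 0.0855
```

```bash
python3 st.py; python3 -c "
from h import *
delta([.594,-.011,.098],1.3)
for n,(x,y,w,h) in (('top',(220,160,200,140)),('scene',(200,150,200,150))):
    im,d=imaging.grab_frame(n); np.savez(f'pics/{n}5.npz',im=im,d=d); cv2.imwrite(f'pics/{n}5.png',cv2.resize(im[y:y+h,x:x+w],None,fx=4,fy=4))
"
```

```text
11.3 [ 0.5939 -0.0108  0.1608] [ 3.1414e+00 -1.0000e-04  1.2993e+00] w 0.0855 F [-0.    0.5  -0.08] M [-0.014  0.021 -0.022] q7 -0.48 tau7 -0.028
delta [-0.0002  0.0001  0.0628] [ 0.0002 -0.0001 -0.0007]
q [ 0.064  0.56  -0.207  1.743  0.146  0.854 -0.48 ]
```

View pics/scene5.png

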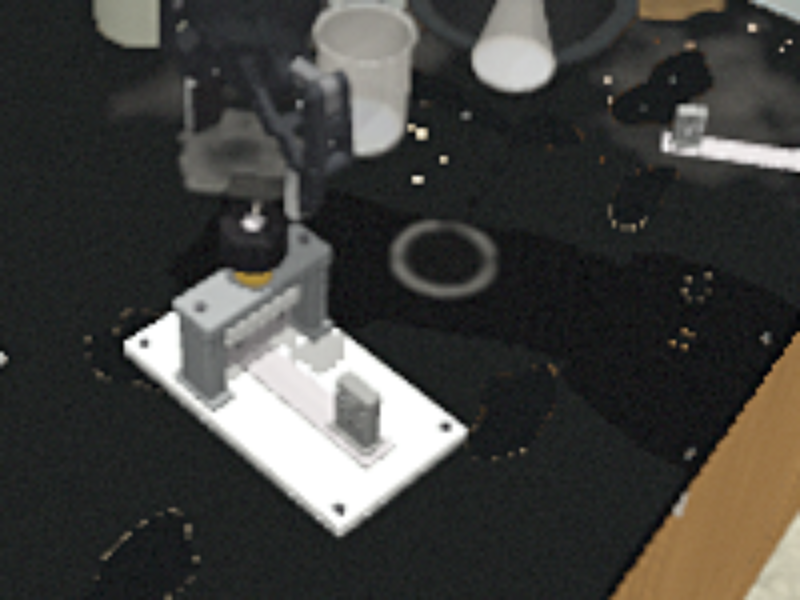

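>>> carry_out:
  series:
    - [0,0,0.02,0,0,0,0]
    - [0,0,0.045,0,0,0,0]
    - [0,0,0.0628,0,0,0,0]
    - [0,0,0.0628,0,0,0,0]
    - [0,0,0.0628,0,0,0,0]
    - [0,0,0.0628,0,0,0,100]
    - [0,0,0.0628,0,0,0,255]
    - [0,0,0.0628,0,0,0,255]
    - [0,0,0.0628,0,0,0,255]
    - [0,0,0.0628,0,0,0,255]
  force: 40

```text
clock: 12.65
position: [0.5954, -0.0112, 0.0987]
tool_rot: [3.138, -0.001, 1.3]
force: [5.3, -2.0, 5.5]
grip_width: 0.0389
```

```bash
python3 st.py
```

```text
12.65 [ 0.5954 -0.0112  0.0987] [ 3.1383e+00 -7.0000e-04  1.2997e+00] w 0.0389 F [ 5.31 -2.    5.45] M [-0.464 -1.105  0.006] q7 -0.503 tau7 0.028
```

>>> carry_out:
  series:
    - [0,0.0015,0,0,0,0,255]
    - [0,0.0015,0,0,0,0,255]
    - [0,0.0015,0,0,0,0.03,255]
    - [0,0.0015,0,0,0,0.06,255]
    - [0,0.0015,0,0,0,0.1,255]
    - [0,0.0015,0,0,0,0.1,255]

```text
clock: 13.4
position: [0.5956, -0.0113, 0.0987]
tool_rot: [3.141, -0.0, 1.199]
force: [-3.5, 0.0, 12.4]
grip_width: 0.0389
```

```bash
python3 st.py
```

```text
13.4 [ 0.5956 -0.0113  0.0987] [ 3.1407e+00 -2.0000e-04  1.1993e+00] w 0.0389 F [-3.53  0.02 12.41] M [-0.079  0.799 -0.178] q7 -0.582 tau7 -0.295
```

>>> carry_out:
  series:
    - [0,0,0,0,0,0.03,255]
    - [0,0,0,0,0,0.06,255]
    - [0,0,0,0,0,0.1,255]
    - [0,0,0,0,0,0.1,255]

```text
clock: 13.9
position: [0.5957, -0.0114, 0.0987]
tool_rot: [3.141, -0.0, 1.099]
force: [-4.3, -0.7, 11.5]
grip_width: 0.039
```

```bash
python3 st.py
```

```text
13.9 [ 0.5957 -0.0114  0.0987] [ 3.1406e+00 -3.0000e-04  1.0992e+00] w 0.039 F [-4.29 -0.73 11.48] M [-0.048  0.705 -0.165] q7 -0.661 tau7 -0.295
```

>>> carry_out:
  series:
    - [0,0,0,0,0,0.03,255]
    - [0,0,0,0,0,0.06,255]
    - [0,0,0,0,0,0.1,255]
    - [0,0,0,0,0,0.1,255]

```text
clock: 14.4
position: [0.5957, -0.0114, 0.0987]
tool_rot: [3.141, -0.0, 0.999]
force: [-3.7, -0.5, 11.5]
grip_width: 0.039
```

```bash
python3 st.py
```

```text
14.4 [ 0.5957 -0.0114  0.0987] [ 3.1405e+00 -5.0000e-04  9.9920e-01] w 0.039 F [-3.71 -0.48 11.55] M [-0.121  0.548 -0.121] q7 -0.741 tau7 -0.294
```

>>> carry_out:
  series:
    - [0,0,0,0,0,0.03,255]
    - [0,0,0,0,0,0.06,255]
    - [0,0,0,0,0,0.1,255]
    - [0,0,0,0,0,0.1,255]

```text
clock: 14.9
position: [0.5958, -0.0115, 0.0987]
tool_rot: [3.14, -0.001, 0.899]
force: [-1.5, -0.3, 11.8]
grip_width: 0.0392
```

```bash
python3 st.py
```

```text
14.9 [ 0.5958 -0.0115  0.0987] [ 3.1404e+00 -7.0000e-04  8.9910e-01] w 0.0392 F [-1.53 -0.33 11.85] M [-0.22   0.435 -0.18 ] q7 -0.82 tau7 -0.294
```

>>> carry_out:
  series:
    - [0,0,0,0,0,0.03,255]
    - [0,0,0,0,0,0.05,255]
    - [0,0,0,0,0,0.05,255]

```text
clock: 15.28
position: [0.5959, -0.0115, 0.0987]
tool_rot: [3.14, -0.001, 0.849]
force: [-1.7, -1.2, 11.8]
grip_width: 0.0393
```

```bash
python3 st.py
```

```text
15.28 [ 0.5959 -0.0115  0.0987] [ 3.1404e+00 -8.0000e-04  8.4950e-01] w 0.0393 F [-1.73 -1.19 11.76] M [-0.198  0.419 -0.082] q7 -0.859 tau7 -0.142
```

>>> carry_out:
  series:
    - [0,0,0,0,0,0.03,255]
    - [0,0,0,0,0,0.05,255]
    - [0,0,0,0,0,0.05,255]

```text
clock: 15.65
position: [0.5959, -0.0115, 0.0987]
tool_rot: [3.14, -0.001, 0.8]
force: [-1.9, -0.3, 10.4]
grip_width: 0.0388
```

```bash
python3 st.py
```

```text
15.65 [ 0.5959 -0.0115  0.0987] [ 3.1404e+00 -9.0000e-04  7.9950e-01] w 0.0388 F [-1.91 -0.26 10.39] M [-0.264  0.358 -0.108] q7 -0.898 tau7 -0.142
```

>>> carry_out:
  series:
    - [0,0,0,0,0,0.02,255]
    - [0,0,0,0,0,0.04,255]

```text
clock: 15.9
position: [0.5959, -0.0116, 0.0987]
tool_rot: [3.14, -0.001, 0.759]
force: [-0.9, -2.0, 10.2]
grip_width: 0.0391
```

```bash
python3 st.py
```

```text
15.9 [ 0.5959 -0.0116  0.0987] [ 3.1404e+00 -9.0000e-04  7.5930e-01] w 0.0391 F [-0.92 -1.99 10.17] M [-0.331  0.293  0.089] q7 -0.93 tau7 0.304
```

>>> carry_out:
  series:
    - [0,0,0,0,0,0.02,255]
    - [0,0,0,0,0,0.04,255]

```text
clock: 16.15
position: [0.596, -0.0116, 0.0987]
tool_rot: [3.14, -0.001, 0.719]
force: [-1.0, -1.7, 10.1]
grip_width: 0.0387
```

```bash
python3 st.py
```

```text
16.15 [ 0.596  -0.0116  0.0987] [ 3.1403e+00 -1.1000e-03  7.1930e-01] w 0.0387 F [-0.98 -1.67 10.08] M [-0.335  0.211  0.125] q7 -0.962 tau7 0.286
```

>>> carry_out:
  series:
    - [0,0,0,0,0,0.02,255]
    - [0,0,0,0,0,0.04,255]

```text
clock: 16.4
position: [0.596, -0.0116, 0.0987]
tool_rot: [3.14, -0.001, 0.679]
force: [-1.1, -1.5, 9.6]
grip_width: 0.0389
```

```bash
python3 st.py
```

```text
16.4 [ 0.596  -0.0116  0.0987] [ 3.1403e+00 -1.1000e-03  6.7930e-01] w 0.0389 F [-1.08 -1.54  9.58] M [-0.398  0.19   0.118] q7 -0.993 tau7 0.279
```

>>> carry_out:
  series:
    - [0,0,0,0,0,0.02,255]
    - [0,0,0,0,0,0.04,255]

```text
clock: 16.65
position: [0.596, -0.0116, 0.0987]
tool_rot: [3.14, -0.001, 0.639]
force: [-0.2, -2.1, 10.4]
grip_width: 0.039
```

```bash
python3 st.py
```

```text
16.65 [ 0.596  -0.0116  0.0987] [ 3.1403e+00 -1.2000e-03  6.3930e-01] w 0.039 F [-0.2  -2.07 10.37] M [-0.44   0.144  0.102] q7 -1.024 tau7 0.271
```

>>> carry_out:
  series:
    - [0,0,0,0,0,0.02,255]
    - [0,0,0,0,0,0.04,255]

```text
clock: 16.9
position: [0.596, -0.0117, 0.0987]
tool_rot: [3.14, -0.001, 0.599]
force: [-1.2, -1.3, 10.4]
grip_width: 0.0387
```

```bash
python3 st.py
```

```text
16.9 [ 0.596  -0.0117  0.0987] [ 3.1403e+00 -1.3000e-03  5.9930e-01] w 0.0387 F [-1.22 -1.26 10.4 ] M [-0.432  0.14   0.114] q7 -1.056 tau7 0.263
```

>>> carry_out:
  series:
    - [0,0,0,0,0,0.02,255]
    - [0,0,0,0,0,0.04,255]

```text
clock: 17.15
position: [0.596, -0.0117, 0.0987]
tool_rot: [3.14, -0.001, 0.559]
force: [-0.3, -2.1, 9.9]
grip_width: 0.039
```

```bash
python3 st.py
```

```text
17.15 [ 0.596  -0.0117  0.0987] [ 3.1403e+00 -1.3000e-03  5.5920e-01] w 0.039 F [-0.3  -2.09  9.92] M [-0.47   0.087  0.172] q7 -1.087 tau7 0.255
```

>>> carry_out:
  series:
    - [0,0,0,0,0,0.02,255]
    - [0,0,0,0,0,0.04,255]

```text
clock: 17.4
position: [0.5961, -0.0117, 0.0987]
tool_rot: [3.14, -0.001, 0.519]
force: [0.0, -3.0, 10.1]
grip_width: 0.0389
```

```bash
python3 st.py
```

```text
17.4 [ 0.5961 -0.0117  0.0987] [ 3.1403e+00 -1.4000e-03  5.1930e-01] w 0.0389 F [ 1.00e-02 -3.04e+00  1.01e+01] M [-0.53   0.07   0.177] q7 -1.119 tau7 0.247
```

>>> carry_out:
  series:
    - [0,0,0,0,0,0.02,255]
    - [0,0,0,0,0,0.04,255]

```text
clock: 17.65
position: [0.5961, -0.0118, 0.0987]
tool_rot: [3.14, -0.001, 0.479]
force: [0.4, -3.1, 9.5]
grip_width: 0.0392
```

```bash
python3 st.py
```

```text
17.65 [ 0.5961 -0.0118  0.0987] [ 3.1404e+00 -1.5000e-03  4.7920e-01] w 0.0392 F [ 0.38 -3.13  9.53] M [-0.578  0.065  0.211] q7 -1.15 tau7 0.24
```

```bash
python3 st.py
python3 - <<'E'
from h import *
im,d=imaging.grab_frame('scene'); np.savez('pics/scene6.npz',im=im,d=d)
a=np.load('pics/scene5.npz')['im']; b=im
x,y,w,h=240,200,50,50
cv2.imwrite('pics/cmp6.png',np.hstack([cv2.resize(i[y:y+h,x:x+w],None,fx=8,fy=8,interpolation=cv2.INTER_CUBIC) for i in (a,b)]))
E
python3 st.py
```

```text
17.65 [ 0.5961 -0.0118  0.0987] [ 3.1404e+00 -1.5000e-03  4.7920e-01] w 0.0392 F [ 0.38 -3.13  9.53] M [-0.578  0.065  0.211] q7 -1.15 tau7 0.24
17.7 [ 0.5961 -0.0118  0.0987] [ 3.1403e+00 -1.6000e-03  4.7810e-01] w 0.039 F [-0.07 -2.85  8.53] M [-0.63   0.105  0.095] q7 -1.151 tau7 0.215
```

View pics/cmp6.png

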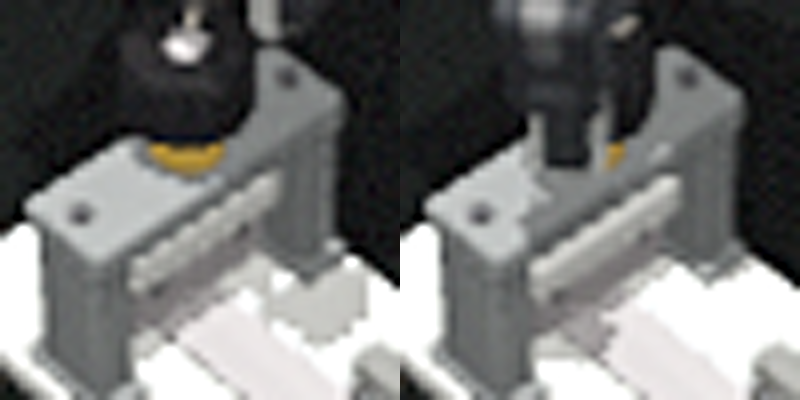

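>>> carry_out:
  series:
    - [0,0,0,0,0,-0.02,255]
    - [0,0,0,0,0,-0.04,255]

```text
clock: 17.95
position: [0.5961, -0.0117, 0.0987]
tool_rot: [3.14, -0.001, 0.52]
force: [-0.1, -2.3, 10.7]
grip_width: 0.0391
```

```bash
python3 st.py
```

```text
17.95 [ 0.5961 -0.0117  0.0987] [ 3.1404e+00 -1.4000e-03  5.2030e-01] w 0.0391 F [-0.13 -2.34 10.71] M [-0.486  0.124 -0.043] q7 -1.118 tau7 -0.329
```

>>> carry_out:
  series:
    - [0,0,0,0,0,-0.02,255]
    - [0,0,0,0,0,-0.04,255]

```text
clock: 18.2
position: [0.596, -0.0117, 0.0987]
tool_rot: [3.14, -0.001, 0.56]
force: [0.4, -2.6, 10.0]
grip_width: 0.0386
```

```bash
python3 st.py
```

```text
18.2 [ 0.596  -0.0117  0.0987] [ 3.1404e+00 -1.4000e-03  5.6020e-01] w 0.0386 F [ 0.35 -2.6   9.95] M [-0.37   0.149 -0.057] q7 -1.086 tau7 -0.31
```

>>> carry_out:
  series:
    - [0,0,0,0,0,-0.02,255]
    - [0,0,0,0,0,-0.04,255]

```text
clock: 18.45
position: [0.596, -0.0117, 0.0987]
tool_rot: [3.14, -0.001, 0.6]
force: [-0.3, -1.6, 10.9]
grip_width: 0.0389
```

```bash
python3 st.py
```

```text
18.45 [ 0.596  -0.0117  0.0987] [ 3.1404e+00 -1.3000e-03  6.0020e-01] w 0.0389 F [-0.31 -1.63 10.87] M [-0.405  0.123 -0.117] q7 -1.055 tau7 -0.303
```

>>> carry_out:
  series:
    - [0,0,0,0,0,-0.1,255]
    - [0,0,0,0,0,-0.2,255]
    - [0,0,0,0,0,-0.3,255]
    - [0,0,0,0,0,-0.36,255]
    - [0,0,0,0,0,-0.38,255]
    - [0,0,0,0,0,-0.4,255]

```text
clock: 19.2
position: [0.5958, -0.0114, 0.0987]
tool_rot: [3.141, -0.001, 1.0]
force: [-2.4, -0.6, 11.9]
grip_width: 0.0391
```

```bash
python3 st.py
```

```text
19.2 [ 0.5958 -0.0114  0.0987] [ 3.1406e+00 -6.0000e-04  1.0004e+00] w 0.0391 F [-2.36 -0.6  11.91] M [-0.052  0.585 -0.195] q7 -0.74 tau7 -0.247
```

>>> carry_out:
  series:
    - [0,0,0,0,0,-0.02,255]
    - [0,0,0,0,0,-0.04,255]

```text
clock: 19.45
position: [0.5957, -0.0114, 0.0987]
tool_rot: [3.141, -0.001, 1.04]
force: [-2.8, -0.0, 11.4]
grip_width: 0.0389
```

```bash
python3 st.py
```

```text
19.45 [ 0.5957 -0.0114  0.0987] [ 3.1406e+00 -5.0000e-04  1.0404e+00] w 0.0389 F [-2.81 -0.   11.38] M [-0.074  0.564 -0.153] q7 -0.708 tau7 -0.267
```

>>> carry_out:
  series:
    - [0,0,0,0,0,0.02,255]
    - [0,0,0,0,0,0.04,255]

```text
clock: 19.7
position: [0.5957, -0.0114, 0.0987]
tool_rot: [3.141, -0.001, 0.999]
force: [-2.1, -0.5, 11.2]
grip_width: 0.0391
```

```bash
python3 st.py
```

```text
19.7 [ 0.5957 -0.0114  0.0987] [ 3.1406e+00 -6.0000e-04  9.9940e-01] w 0.0391 F [-2.12 -0.55 11.18] M [-0.106  0.536  0.069] q7 -0.741 tau7 0.327
```

>>> carry_out:
  series:
    - [0,0,0,0,0,0.02,255]
    - [0,0,0,0,0,0.04,255]

```text
clock: 19.95
position: [0.5958, -0.0115, 0.0987]
tool_rot: [3.141, -0.001, 0.959]
force: [-2.2, -1.7, 11.4]
grip_width: 0.039
```

```bash
python3 st.py
```

```text
19.95 [ 0.5958 -0.0115  0.0987] [ 3.1405e+00 -5.0000e-04  9.5940e-01] w 0.039 F [-2.2  -1.73 11.43] M [-0.186  0.507  0.142] q7 -0.773 tau7 0.307
```

>>> carry_out:
  series:
    - [0,0,0,0,0,0.02,255]
    - [0,0,0,0,0,0.04,255]

```text
clock: 20.2
position: [0.5958, -0.0114, 0.0987]
tool_rot: [3.14, -0.001, 0.919]
force: [-1.8, -0.9, 11.2]
grip_width: 0.0391
```

```bash
python3 st.py
```

```text
20.2 [ 0.5958 -0.0114  0.0987] [ 3.1405e+00 -7.0000e-04  9.1940e-01] w 0.0391 F [-1.8  -0.87 11.23] M [-0.207  0.447  0.097] q7 -0.804 tau7 0.306
```

>>> carry_out:
  series:
    - [0,0,0,0,0,0.02,255]
    - [0,0,0,0,0,0.04,255]

```text
clock: 20.45
position: [0.5958, -0.0115, 0.0987]
tool_rot: [3.14, -0.001, 0.879]
force: [-1.1, -3.1, 11.9]
grip_width: 0.0392
```

```bash
python3 st.py
```

```text
20.45 [ 0.5958 -0.0115  0.0987] [ 3.1404e+00 -7.0000e-04  8.7930e-01] w 0.0392 F [-1.06 -3.11 11.91] M [-0.231  0.411  0.11 ] q7 -0.836 tau7 0.306
```

>>> carry_out:
  series:
    - [0,0,0,0,0,0.02,255]
    - [0,0,0,0,0,0.04,255]
    - [0,0,0,0,0,0.06,255]
    - [0,0,0,0,0,0.08,255]

```text
clock: 20.95
position: [0.5959, -0.0115, 0.0987]
tool_rot: [3.14, -0.001, 0.799]
force: [-1.0, -1.5, 11.1]
grip_width: 0.0392
```

```bash
python3 st.py
```

```text
20.95 [ 0.5959 -0.0115  0.0987] [ 3.1404e+00 -9.0000e-04  7.9930e-01] w 0.0392 F [-1.04 -1.54 11.1 ] M [-0.284  0.311  0.153] q7 -0.899 tau7 0.308
```

>>> carry_out:
  series:
    - [0,0,0,0,0,0.02,255]
    - [0,0,0,0,0,0.04,255]

```text
clock: 21.2
position: [0.5959, -0.0116, 0.0987]
tool_rot: [3.14, -0.001, 0.759]
force: [-1.7, -0.2, 11.0]
grip_width: 0.0393
```

```bash
python3 st.py
```

```text
21.2 [ 0.5959 -0.0116  0.0987] [ 3.1404e+00 -9.0000e-04  7.5930e-01] w 0.0393 F [-1.67 -0.15 10.98] M [-0.309  0.292  0.11 ] q7 -0.93 tau7 0.294
```

>>> carry_out:
  series:
    - [0,0,0,0,0,0.02,255]
    - [0,0,0,0,0,0.04,255]

```text
clock: 21.45
position: [0.596, -0.0116, 0.0987]
tool_rot: [3.14, -0.001, 0.719]
force: [-1.5, -2.0, 10.8]
grip_width: 0.0389
```

```bash
python3 st.py
```

```text
21.45 [ 0.596  -0.0116  0.0987] [ 3.1404e+00 -1.0000e-03  7.1930e-01] w 0.0389 F [-1.55 -2.   10.82] M [-0.312  0.274  0.101] q7 -0.962 tau7 0.286
```

>>> carry_out:
  series:
    - [0,0,0,0,0,0.02,255]
    - [0,0,0,0,0,0.04,255]

```text
clock: 21.7
position: [0.596, -0.0116, 0.0987]
tool_rot: [3.14, -0.001, 0.679]
force: [-2.0, -2.3, 9.3]
grip_width: 0.0389
```

```bash
python3 st.py
```

```text
21.7 [ 0.596  -0.0116  0.0987] [ 3.1404e+00 -1.1000e-03  6.7930e-01] w 0.0389 F [-1.97 -2.29  9.28] M [-0.356  0.245  0.172] q7 -0.993 tau7 0.279
```

>>> carry_out:
  series:
    - [0,0,0,0,0,0.02,255]
    - [0,0,0,0,0,0.04,255]
    - [0,0,0,0,0,0.06,255]
    - [0,0,0,0,0,0.07,255]
    - [0,0,0,0,0,0.07,255]
    - [0,0,0,0,0,0.07,150]
    - [0,0,0,0,0,0.07,0]
    - [0,0,0,0,0,0.07,0]
    - [0,0,0,0,0,0.07,0]

```text
clock: 22.82
position: [0.5952, -0.0113, 0.0977]
tool_rot: [-3.141, 0.0, 0.61]
force: [0.0, -0.1, -0.2]
grip_width: 0.0853
```

```bash
python3 st.py
```

```text
22.82 [ 0.5952 -0.0113  0.0977] [-3.1414e+00  2.0000e-04  6.1010e-01] w 0.0853 F [ 0.03 -0.06 -0.21] M [-0.008  0.012  0.058] q7 -1.048 tau7 0.0
```

>>> carry_out:
  series:
    - [0,0,-0.03,0,0,0,0]
    - [0,0,-0.06,0,0,0,0]
    - [0,0,-0.08,0,0,0,0]
    - [0,0,-0.08,0,0,0,0]

```text
clock: 23.32
position: [0.596, -0.0113, 0.179]
tool_rot: [3.14, -0.002, 0.61]
force: [-0.6, -0.4, -0.6]
grip_width: 0.0856
```

```bash
python3 st.py; python3 -c "
from h import *
delta([.503,.0062,.16],BY)
im,d=imaging.grab_frame('scene');cv2.imwrite('pics/scene7.png',cv2.resize(im[150:300,200:400],None,fx=4,fy=4))
"
```

```text
23.32 [ 0.596  -0.0113  0.179 ] [ 3.1404e+00 -2.0000e-03  6.1000e-01] w 0.0856 F [-0.59 -0.44 -0.56] M [-0.003  0.004 -0.012] q7 -1.044 tau7 0.017
delta [-0.0662 -0.0676  0.0188] [ 4.00e-04 -2.40e-03  7.96e-01]
q [-0.078  0.533 -0.004  1.733  0.003  0.873 -1.044]
```

View pics/scene7.png

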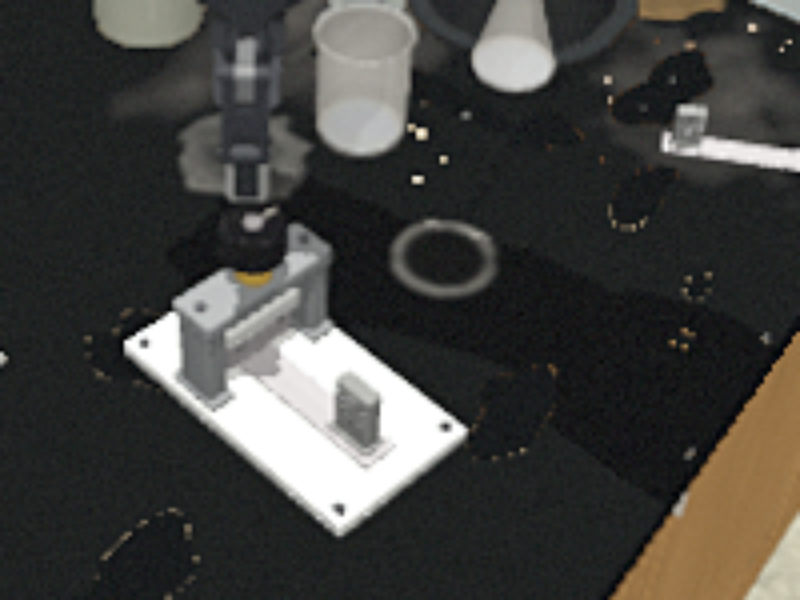

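>>> carry_out:
  series:
    - [-0.015,-0.015,0,0,0,0.16,100]
    - [-0.03,-0.03,0,0,0,0.32,150]
    - [-0.045,-0.045,0,0,0,0.48,150]
    - [-0.06,-0.06,0.005,0,0,0.64,150]
    - [-0.0656,-0.0671,0.017,0,0,0.796,150]
    - [-0.0656,-0.0671,0.017,0,0,0.796,150]
    - [-0.0656,-0.0671,0.017,0,0,0.796,150]

```text
clock: 24.25
position: [0.5034, 0.0061, 0.1607]
tool_rot: [3.141, 0.0, -0.182]
force: [-0.5, -0.6, -0.9]
grip_width: 0.0352
```

```bash
python3 st.py; python3 -c "
from h import *
delta([.503,.0062,.0312],BY)
"
```

```text
24.25 [0.5034 0.0061 0.1607] [ 3.1413e+00  2.0000e-04 -1.8220e-01] w 0.0352 F [-0.48 -0.56 -0.93] M [ 0.004 -0.016  0.034] q7 -1.767 tau7 -0.153
delta [-4.000e-04 -1.000e-04  1.295e-01] [0.0003 0.0002 0.0038]
q [-0.274  0.435  0.188  1.992 -0.119  0.725 -1.767]
```

>>> carry_out:
  series:
    - [0,0,0.05,0,0,0.002,150]
    - [0,0,0.09,0,0,0.002,150]
    - [0,0,0.115,0,0,0.002,150]
    - [0,0,0.128,0,0,0.002,150]
    - [0,0,0.128,0,0,0.002,150]
    - [0,0,0.128,0,0,0.002,255]
    - [0,0,0.128,0,0,0.002,255]
    - [0,0,0.128,0,0,0.002,255]
    - [0,0,0.128,0,0,0.002,255]
  force: 25

```text
clock: 25.38
position: [0.5038, 0.0061, 0.0338]
tool_rot: [-3.141, -0.002, -0.188]
force: [-1.5, -1.7, 8.4]
grip_width: 0.0124
```

```bash
python3 st.py
```

```text
25.38 [0.5038 0.0061 0.0338] [-3.1411e+00 -1.7000e-03 -1.8770e-01] w 0.0124 F [-1.53 -1.71  8.36] M [-0.106  0.193  0.017] q7 -1.722 tau7 0.009
```

>>> carry_out:
  series:
    - [0,0,-0.0008,0,0,0,255]
    - [-0.001,0,-0.0008,0,0,0,255]
    - [-0.002,0,-0.0008,0,0,0,255]
    - [-0.003,0,-0.0008,0,0,0,255]

```text
clock: 25.88
position: [0.5011, 0.0067, 0.0339]
tool_rot: [-3.141, -0.002, -0.188]
force: [6.4, -1.0, -4.8]
grip_width: 0.0123
```

```bash
python3 st.py
```

```text
25.88 [0.5011 0.0067 0.0339] [-3.1413e+00 -1.9000e-03 -1.8780e-01] w 0.0123 F [ 6.41 -0.98 -4.75] M [-0.207 -1.092 -0.021] q7 -1.723 tau7 0.008
```

>>> carry_out:
  series:
    - [0,0,0.0006,0,0,0,255]
    - [-0.001,0,0.0006,0,0,0,255]
    - [-0.002,0,0.0006,0,0,0,255]
    - [-0.003,0,0.0006,0,0,0,255]
    - [-0.004,0,0.0006,0,0,0,255]

```text
clock: 26.5
position: [0.4983, 0.0073, 0.0338]
tool_rot: [-3.141, -0.004, -0.188]
force: [9.4, -1.9, 0.3]
grip_width: 0.0126
```

```bash
python3 st.py
```

```text
26.5 [0.4983 0.0073 0.0338] [-3.1408 -0.0042 -0.1881] w 0.0126 F [ 9.38 -1.92  0.3 ] M [-0.47  -1.839  0.011] q7 -1.724 tau7 0.01
```

>>> carry_out:
  series:
    - [-0.001,0,0,0,0,0,255]
    - [-0.0022,0,0,0,0,0,255]
    - [-0.0034,0,0,0,0,0,255]
    - [-0.0046,0,0,0,0,0,255]
    - [-0.0058,0,0,0,0,0,255]
    - [-0.007,0,0,0,0,0,255]
    - [-0.008,0,0,0,0,0,255]
    - [-0.009,0,0,0,0,0,255]
    - [-0.009,0,0,0,0,0,255]

```text
clock: 27.62
position: [0.4894, 0.0091, 0.0338]
tool_rot: [-3.141, -0.004, -0.188]
force: [9.0, -1.3, 2.3]
grip_width: 0.0123
```

```bash
python3 st.py
```

```text
27.62 [0.4894 0.0091 0.0338] [-3.1408 -0.004  -0.188 ] w 0.0123 F [ 9.04 -1.34  2.25] M [-0.344 -1.592 -0.017] q7 -1.728 tau7 -0.007
```

>>> carry_out:
  series:
    - [0.0007,0,0,0,0,0,255]
    - [0.0007,0,0,0,0,0,255]
    - [0.0007,0,0,0,0,0,150]
    - [0.0007,0,0,0,0,0,150]
    - [0.0007,0,0,0,0,0,150]
    - [0.0007,0,-0.02,0,0,0,150]
    - [0.0007,0,-0.06,0,0,0,150]
    - [-0.02,0,-0.12,0,0,0,150]
    - [-0.03,0,-0.16,0,0,0,150]
    - [-0.03,0,-0.16,0,0,0,150]

```text
clock: 28.88
position: [0.4586, 0.015, 0.1955]
tool_rot: [-3.14, -0.004, -0.188]
force: [-0.0, 0.0, -0.4]
grip_width: 0.0351
```

>>> carry_out:
  series:
    - [0,-0.05,-0.01,0,0,0,150]
    - [0,-0.1,-0.01,0,0,0,150]
    - [0,-0.15,-0.01,0,0,0,150]
    - [0,-0.15,-0.01,0,0,0,150]

```text
clock: 29.38
position: [0.4857, 0.1656, 0.2017]
tool_rot: [3.142, 0.001, -0.183]
force: [-0.3, -0.8, -0.3]
grip_width: 0.035
```

```bash
python3 st.py
python3 - <<'E'
from h import *
for n,(x,y,w,h) in (('top',(160,160,200,140)),('scene',(200,170,200,150))):
    im,d=imaging.grab_frame(n); np.savez(f'pics/{n}8.npz',im=im,d=d); cv2.imwrite(f'pics/{n}8.png',cv2.resize(im[y:y+h,x:x+w],None,fx=4,fy=4))
    P=pts(n,d); c,s=np.cos(BY),np.sin(BY)
    X=(P[...,0]-O[0])*c+(P[...,1]-O[1])*s; Y=-(P[...,0]-O[0])*s+(P[...,1]-O[1])*c; Z=P[...,2]
    q=(Z>.04)&(Z<.075)&(abs(Y)<.025)&(X>-.15)&(X<-.05)
    if q.sum(): print(n,'handle',q.sum(),X[q].min().round(4),X[q].max().round(4),Y[q].min().round(4),Y[q].max().round(4))
E
```

```text
29.38 [0.4857 0.1656 0.2017] [ 3.1416e+00  1.4000e-03 -1.8300e-01] w 0.035 F [-0.32 -0.78 -0.26] M [-0.08  -0.023  0.041] q7 -2.109 tau7 -1.219
top handle 58 -0.124 -0.0939 -0.0062 0.0073
scene handle 117 -0.122 -0.0929 -0.0033 0.0105
```

View pics/scene8.png

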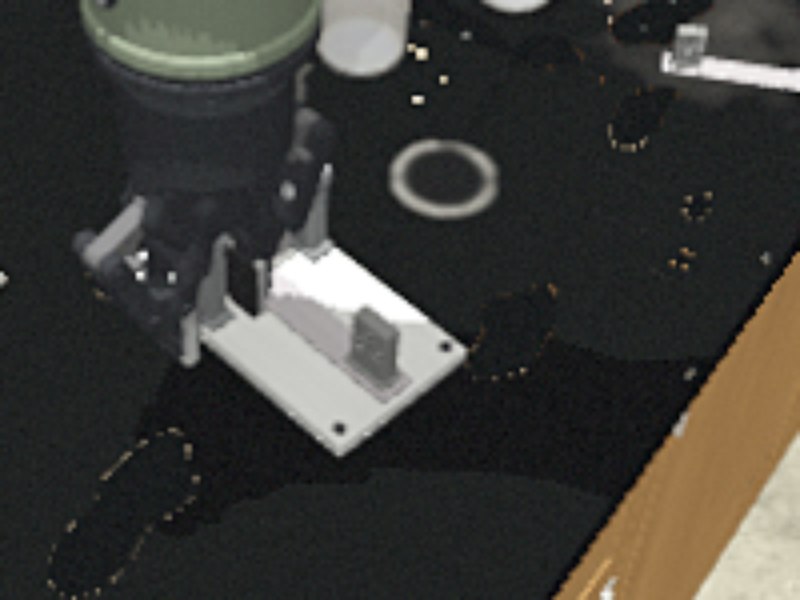

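View pics/top8.png

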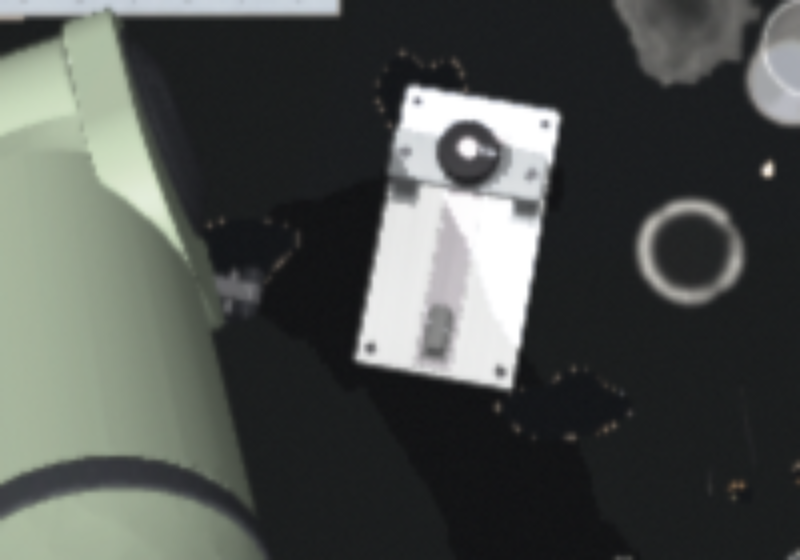

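The gauge lies flat under the blade with its handle centred at bed x ≈ -0.108, so the tip is at about +0.018. The arm is clear of it. I'll let the arm settle and then hand in.

>>> carry_out:
  series:
    - [0,0,0,0,0,0,150]
    - [0,0,0,0,0,0,150]
    - [0,0,0,0,0,0,150]

```text
clock: 29.85
position: [0.486, 0.1616, 0.203]
tool_rot: [-3.142, -0.0, -0.189]
force: [-0.1, 0.1, 0.2]
grip_width: 0.035
```

```bash
python3 st.py; python3 -c "
from workcell import ticket
print(ticket.job_done())"
```

```text
29.85 [0.486  0.1616 0.203 ] [-3.1416e+00 -1.0000e-04 -1.8870e-01] w 0.035 F [-0.1   0.14  0.16] M [-0.003 -0.049 -0.008] q7 -2.107 tau7 0.007
the job is handed in; nothing more can be done
None
```

I set the knife gap, drew the gauge back to prove it slides, and handed the job in at about 30 s; no verdict came back.

- **Gauge home:** I carried the larger gauge to the bed and slid it flat under the blade until it met the end stop, which I felt as about 10 N. I then let it go.
- **Nip:** I turned the knob and found where the blade touched from the change in wrist-joint torque. On the first pass I noticed this late, and the nip briefly reached about 13 N. That is over the 12 N target but under the 22 N limit. I backed off to a free blade, took a torque baseline and screwed down again to an estimated 8 N.
- **Draw-back:** I drew the gauge back about 14.7 mm against a steady pull of 9 to 9.6 N, which means a blade force of roughly 7 to 7.5 N. That agrees with the torque estimate.
- **Last checks:** The final pictures put the handle at bed x ≈ -0.108 m, so the tip is about 14 mm from the stop and still beyond the blade. The gauge looks flat, the gripper is clear, and the wrist force is about zero.

**Disagreements:** The wrist moment sensor was too noisy to confirm the nip well; its rough estimate was about 4 N above the torque one. The two cameras also differed by about 1 to 3 mm. I did not measure the timer, dish and beaker again at the end, but the arm stayed clear of them throughout.

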